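# Function check of a combination padlock

## Robot

A 6-joint arm with a two-finger parallel gripper is mounted at the origin on the work surface. World frame = base frame: x ahead of the robot, y to its left, z up, the work surface at z = 0. Lengths are in mm, angles in rad, forces in N, time in s.
With the tool pointing down it reaches from about 275 to 725 mm from the base axis. Payload 5.6 kg.
Tool frame: the origin (TCP) lies on the front face of the gripper's body, between the roots of the fingers; the fingertips stand 73 mm ahead of it and the grasp point (between the pads) lies 54 mm ahead of it; z points along the fingers, y is the line along which they close (so a half turn about z gives the same grasp; the last joint's range is limited). The gripper opens to 85 mm and grips with 20 to 120 N. Pads are 22 mm wide; open, the fingers measure 114 mm over their backs; the gripper's body (76 mm by 85 mm) begins 54 mm behind the grasp point. The pads swing forward as they close: fully open they stand 13 mm farther back than shut.
Start: joints at [1.608, 0.255, 0.108, 0, -1.424, -0.285], TCP at [134.872, 533.2, 303.883] pointing down, gripper open.
Joint ranges: [-2.95, 2.95], [-1.21, 1.97], [-1.09, 1.5], [-2.87, 1.71], [-2.94, -0.07], [-3.05, 3.05]. Speed limits (rad/s): [2.57, 2.57, 3.14, 3.14, 3.14, 3.14].

## Interface

Orientations are given as a unit quaternion [x, y, z, w].
In Python, from rig import manip, sensors, snapshot, workorder, finder gives the robot as it stands. The module is installed in compiled form; this text tells all that it offers. Calls block until the motion is done:
- manip.move_pose(position, orientation): joint-space move of the TCP to a pose.
- manip.move_straight(position, frame=None, vel=150): straight line of the TCP; frame=None keeps the orientation; vel is the mean speed in mm/s.
- manip.move_joints(angles): joint-space move.
- manip.move_gripper(opening, f_grip=None): finger opening in mm; f_grip is the grip in N (None keeps the last); returns when the fingers have stopped.
- manip.wait(seconds).
- manip.ik(position, orientation): joint angles nearest the present ones, or None.
- sensors.get_state(): the state.
- snapshot(name): name is "scene" or "top" or "wrist"; returns a dict with "image" (400x640x3 uint8, blue, green, red), "z_map" (400x640 float32, mm along the optical axis (not along the pixel's ray), 0 where there is no reading), "K" (3x3 intrinsics, pixels), "R" (3x3) and "t" (3): a world point X has camera coordinates R X + t; the wrist camera has in their place "mount" (4x4, takes a point from camera to tool coordinates, whose origin is the TCP and whose axes are the flange's). Camera axes: x right, y down, z forward; pixel columns grow to the right and rows downward; lengths in mm; the calibration is good to about 2 mm. A picture is of the moment at which its call begins: read the wrist's pose just before it.
A pose or a line that the arm cannot do raises manip.IKError and nothing moves.
- workorder.job_done(): hands the job in; it is judged then, once.
Trained networks look in a picture, given as the dict that the camera call returned (one of the last four; its "shot" number tells which), for a name from the list of things; names that differ only in an ending like _2 or _b are one class to them, and where a whole thing is asked for, a point or a joint stands for the part that bears it (a point fixed in the world has none). Each returns a list of dicts, best first, with "score" (0 to 1); they miss things now and then, are a little off and sometimes report something else, mostly with a low value. They report only what shows in the picture. A call takes as long as a camera call.
- finder.search_frame(query, picture): "box" ([left, top, right, bottom] in pixels, round what is visible of it).
- finder.silhouettes(query, picture): "region" (400x640 bool, what is visible of it) and "box" ([left, top, right, bottom] in pixels, round what is visible of it).
The state is a dict: "clock": time; "qpos": joint angles; "joint_velocities": joint speeds; "joint_torque": joint torques, N m; "ee_pos": TCP position; "ee_rot": TCP orientation; "ft_force": force on the tool from outside, world axes, zero at the start; "moment": the same for the moment, N m; "width": finger opening in mm; "gripper_force": force on a finger pad.
Only numpy, scipy, OpenCV 4.12 (cv2) and the standard library are available. Lean on these libraries where they do the work, as an engineer would, in place of code of your own. Each camera call takes 0.05 s, during which the arm holds its last target. There are 200 camera calls.

## Task

Check the steel combination padlock: lay it, dial up, fully down in the white nest whose square pocket and open shackle side match it, and only then turn the dial to the right (clockwise seen from above), notch by notch, until its pointed nose clicks in at the rib on the case. With the lock still seated, pull the shackle straight out as far as it goes, then lift the lock out by its case and present it, open: the program finishes while still holding it still and level, dial up, centred above the round scanner with the case about 15 cm above the table. Leave the black jar, the brush and the carton where they are.

Things in the scene. Friction and masses are not known exactly. Their poses are not given: they have to be found in the camera images.
- lock: the padlock, about 330 g, lying on its back. Steel case 52 (x) by 48 (y) by 28 (z) mm, origin at the centre of its underside, z up through the dial, x towards the shackle. Gripped by its sides (y = +-24 mm). A small white rib on its top face at x = +24, y = 0 is the dial's index. With the dial it is 48.5 mm tall.
- dial (a joint): turn of the black dial about the lock's z, rad, anticlockwise from above positive, 0 with the nose at the rib (lock +x). It starts 0.8 to 1.8 rad anticlockwise, perhaps between notches. A sprung ball clicks into a notch every 0.524 rad : turned and let go, the dial settles in the nearest. Turning takes up to 0.15 N m. The shackle is free only within about 0.15 rad of the rib.
- dial_grip (a point): point on the dial's axis, 40.5 mm above the lock's underside, mid-height of the dial's grip bar; x runs along the bar to the nose. The dial is a disc 40 mm across, 4 mm thick, with the bar on it: 12 mm wide, 36 mm long, 16 mm tall (32.5 to 48.5 mm above the underside), pinched across its width (y).
- dial_nose (a point): tip of the pointed end of the dial's bar, at its top, 19 mm from the axis; a white line on top of the bar runs to it
- shackle (a joint): how far the shackle is pulled out of the case along the lock's +x, m: 0 shut, 0.018 at its stop. It slides with about 1.5 N of friction and stays where it is left; while the dial is not at the rib it gives only 2 to 3 mm.
- shackle_bow (a point): middle of the cross bar of the steel U-shaped shackle, round bar 9 mm thick; shut, it is 68 mm from the lock's origin along x, 14 mm above the underside. The cross bar's straight part is 22 mm long along y; legs at y = +-19 mm (29 mm free between them, 47 mm outside); 37 mm free between case and cross bar when shut.
- nest: fixed white nest for this lock: plate 110 (x) by 90 (y) by 8 mm, origin at the centre of its underside. Low walls to 20 mm above the table, lead-in slopes on top, round a dark-floored pocket 55 (x) by 51 (y) mm. The y sides have a 34 mm wide gap in the middle for fingers. The -x side is walled; the +x side has only a block 20 mm wide in the middle, so the shackle points out to the nest's +x.
- nest_floor (a point): centre of the nest's pocket floor, 8 mm above the table, axes as the nest; the seated lock's origin lies here and its yaw equals the nest's
- round_nest: fixed white nest for another lock, with a round pocket 57 mm across: plate 110 by 90 by 22 mm, origin at the centre of its underside. Not for this lock. The two nests swap places from start to start.
- scanner: fixed grey round puck with a glass window on top, 100 mm diameter, 18 mm tall, origin at the centre of its underside
- jar: black plastic jar, 52 mm diameter, 85 mm tall, origin at the centre of its underside; leave alone
- brush: brush lying on the table, origin near its middle on the underside; leave alone
- carton: cardboard carton 70 by 100 by 50 mm, origin at the centre of its underside; leave alone

How it is judged:
By the outcome, as a careful person would: the job done as asked, in the order asked, and still so for the second after the job is handed in, while the arm keeps its last pose, push and grip.
It also fails if it takes over 72 s, if anything falls off the work surface, if the arm or the gripper's body presses on something with over 40 N, if the wrist force passes 120 N, or if a joint passes its speed limit or range.

## Working session

There is one attempt and no reset: what is moved stays moved. The work goes in short steps, each a Python script; the robot and the scene stay as the last script left them, time stands still between calls to the robot, and variables do not carry over. Pictures are saved under pics/ and viewed, at most 10 in all, crops included, and the job is handed in when it is done.

```bash
mkdir -p pics; ls; cat > h.py <<'E'
import numpy as np, cv2
from scipy.spatial.transform import Rotation as Rot
from rig import manip, sensors, snapshot, workorder, finder
def world(p, st=None):
    """HxWx3 world points"""
    z=p["z_map"].astype(float); K=p["K"]; v,u=np.mgrid[:400,:640]
    c=np.stack([(u-K[0,2])/K[0,0]*z,(v-K[1,2])/K[1,1]*z,z],-1)
    if "mount" in p:
        M=np.array(p["mount"]); c=c@M[:3,:3].T+M[:3,3]
        return c@Rot.from_quat(st["ee_rot"]).as_matrix().T+np.array(st["ee_pos"])
    return (c-np.array(p["t"]).ravel())@np.array(p["R"])
def wrist():
    st=sensors.get_state(); return snapshot("wrist"),st
def down(yaw):
    """tool z down, tool y (closing line) at angle yaw in world"""
    y=np.array([np.cos(yaw),np.sin(yaw),0]); z=np.array([0,0,-1.]); x=np.cross(y,z)
    return Rot.from_matrix(np.stack([x,y,z],1)).as_quat()
E
python3 - <<'E'
from h import *
for n in("top","scene"):
    p=snapshot(n); cv2.imwrite(f"pics/{n}0.png",p["image"]); W=world(p)
    for q in("lock","dial","dial_nose","shackle","nest","round_nest","scanner","jar","brush","carton"):
        for d in finder.silhouettes(q,p)[:2]:
            r=d["region"]&(p["z_map"]>0)
            if r.sum()<5: continue
            print(n,q,round(d["score"],2),np.round(d["box"]).astype(int).tolist(),np.median(W[r],0).round(0),W[r].min(0).round(),W[r].max(0).round())
print(sensors.get_state())
E
```

```text
pics
top lock 0.9 [385, 184, 408, 212] [ 564. -298.   29.] [ 525. -332.   -6.] [ 630. -261.   55.]
top nest 0.82 [228, 208, 266, 243] [495. 189.   9.] [436. 138.  -1.] [554. 243.  24.]
top round_nest 0.65 [306, 197, 338, 230] [528. -58.  21.] [ 473. -107.   -2.] [587. -10.  31.]
top scanner 0.94 [176, 200, 209, 232] [528. 370.  19.] [485. 325.   7.] [574. 417.  27.]
top jar 0.56 [182, 138, 207, 160] [742. 347.  79.] [723. 330.   5.] [772. 379.  90.]
top brush 0.64 [454, 218, 469, 283] [ 439. -499.   19.] [ 318. -527.   -4.] [ 516. -475.   28.]
top carton 0.81 [344, 125, 376, 153] [ 769. -180.   50.] [ 732. -240.   -5.] [ 833. -129.   58.]
scene lock 0.58 [250, 185, 265, 210] [ 574. -292.   23.] [ 477. -337.   -2.] [ 626. -257.   51.]
scene dial 0.41 [254, 186, 266, 195] [ 560. -298.   38.] [ 545. -314.   30.] [ 575. -283.   51.]
scene dial_nose 0.43 [254, 188, 265, 195] [ 561. -299.   38.] [ 549. -313.   30.] [ 575. -284.   51.]
scene shackle 0.5 [250, 202, 268, 206] [ 615. -272.   18.] [ 585. -301.    2.] [ 626. -258.   22.]
scene nest 0.59 [385, 201, 415, 227] [505. 193.   9.] [431
[... 700 characters left out ...]
'clock': 1.1, 'qpos': array([ 1.60761384e+00,  2.55144356e-01,  1.08190547e-01, -3.40057706e-05,
       -1.42390903e+00, -2.84593295e-01]), 'joint_velocities': array([ 0.0002215 ,  0.00060023, -0.00058919, -0.00104045,  0.00061117,
       -0.00080798]), 'joint_torque': array([ 1.86263853e-03, -3.86412585e+01,  2.38072658e+01,  5.36821067e+00,
       -6.31821640e-04,  1.05257533e-05]), 'ee_pos': array([134.85490475, 533.20219953, 303.85079604]), 'ee_rot': array([ 9.92335397e-01, -1.23573693e-01, -1.12813222e-05,  3.55201890e-05]), 'ft_force': array([0.22861562, 0.90576903, 0.43087705]), 'moment': array([-0.04123554, -0.00381805, -0.01151058]), 'gripper_force': 0.0, 'width': 85.43867366533667}
```

View pics/top0.png

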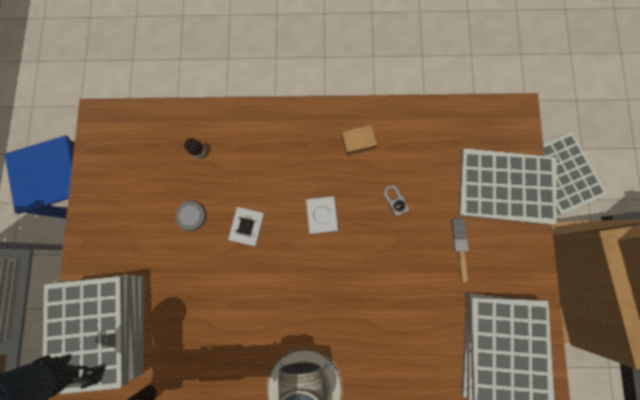

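View pics/scene0.png

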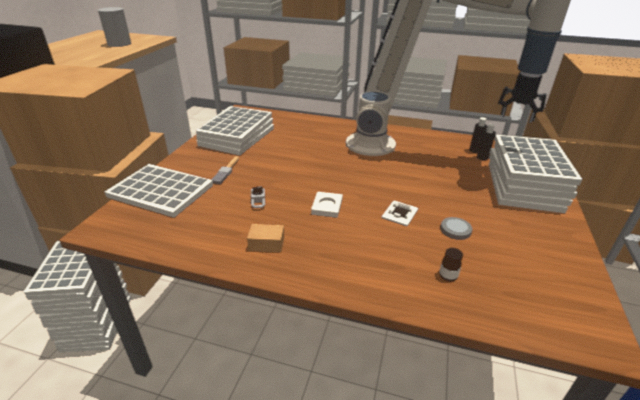

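```bash
python3 - <<'E'
from h import *
print(snapshot("wrist")["mount"])
def look(name,xy,z,yaw,qs):
    manip.move_pose([xy[0],xy[1],z],down(yaw)); p,st=wrist(); cv2.imwrite(f"pics/{name}.png",p["image"]); W=world(p,st)
    np.savez(f"{name}.npz",img=p["image"],W=W)
    for q in qs:
        for d in finder.silhouettes(q,p)[:1]:
            r=d["region"]&(p["z_map"]>0); print(name,q,round(d["score"],2),np.round(d["box"]).astype(int).tolist(),np.median(W[r],0).round(1) if r.any() else '')
            np.save(f"{name}_{q}.npy",d["region"])
    print(st["clock"],st["ee_pos"].round(1),st["qpos"].round(2))
look("nest",(450,215),330,np.pi/2,["nest","scanner"])
look("lock",(520,-298),230,np.pi/2,["lock","dial","dial_nose","shackle"])
E
python3 -c "
import cv2,numpy as np
cv2.imwrite('pics/both.png',cv2.resize(np.vstack([cv2.imread('pics/nest.png'),cv2.imread('pics/lock.png')]),(480,600)))"
```

```text
[[ 4.52214921e-04 -9.64895505e-01 -2.62633698e-01  6.69620766e+01]
 [ 9.99999875e-01  4.92708701e-04 -8.83266175e-05 -4.51742063e-01]
 [ 2.14627864e-04 -2.62633625e-01  9.64895607e-01 -7.03186629e+01]
 [ 0.00000000e+00  0.00000000e+00  0.00000000e+00  1.00000000e+00]]
nest nest 0.81 [256, 153, 339, 244] [492.  193.9   8.7]
nest scanner 0.59 [391, 190, 464, 257] [522.6 375.2  19. ]
2.925 [449.9 215.4 329.9] [ 0.76  0.15  0.04 -0.   -1.46 -2.33]
lock lock 0.96 [275, 186, 349, 287] [ 556.1 -299.2   28.4]
lock dial 0.97 [287, 207, 323, 248] [ 553.4 -303.9   34. ]
lock dial_nose 0.77 [286, 209, 328, 250] [ 553.4 -303.6   34.1]
lock shackle 0.71 [300, 235, 352, 282] [ 607.  -276.1   18.3]
4.9833 [ 520.5 -297.2  230.3] [-0.26  0.38  0.1  -0.   -1.29 -1.31]
```

View pics/both.png

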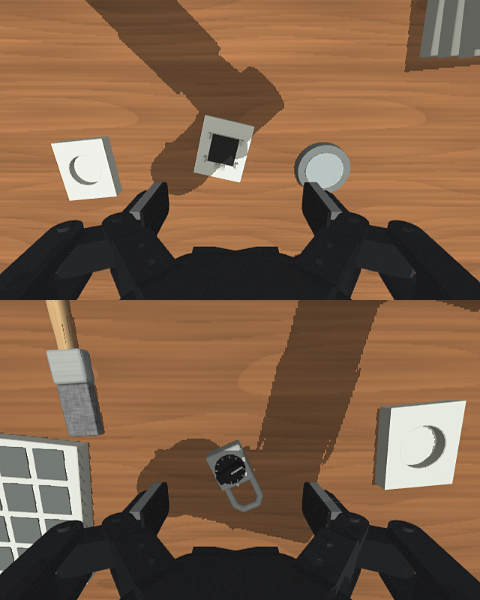

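```bash
cat >> h.py <<'E'
def ortho(p,st,c,z,half=70,s=4,size=None):
    """rectify plane z around c: image up=+x world, left=+y; s px/mm"""
    n=int(2*half*s); a=(np.arange(n)-n/2)/s
    X=np.stack([np.repeat((c[0]-a)[:,None],n,1),np.repeat((c[1]-a)[None],n,0),np.full((n,n),float(z))],-1)
    if "mount" in p:
        M=np.array(p["mount"]); t=(X-st["ee_pos"])@Rot.from_quat(st["ee_rot"]).as_matrix(); q=(t-M[:3,3])@M[:3,:3]
    else: q=X@np.array(p["R"]).T+np.array(p["t"]).ravel()
    K=p["K"]; u=K[0,0]*q[...,0]/q[...,2]+K[0,2]; v=K[1,1]*q[...,1]/q[...,2]+K[1,2]
    return cv2.remap(p["image"],u.astype(np.float32),v.astype(np.float32),cv2.INTER_CUBIC)
def rect(P):
    (cx,cy),(w,h),a=cv2.minAreaRect(P[:,:2].astype(np.float32)); return round(cx,1),round(cy,1),round(w,1),round(h,1),round(a,1)
E
python3 - <<'E'
from h import *
d=np.load("nest.npz");W=d["W"];r=np.load("nest_nest.npy");P=W[r]
print("z hist",np.histogram(P[:,2],bins=np.arange(-5,30,2.5)))
print("nest plate",rect(P[(P[:,2]>5)]),"top",rect(P[P[:,2]>16]))
img=d["img"]; dk=r&(img.max(-1)<60); print("pocket",rect(W[dk]),np.median(W[dk],0),dk.sum())
r=np.load("nest_scanner.npy");P=W[r];P=P[P[:,2]>14];print("scan",cv2.minEnclosingCircle(P[:,:2].astype(np.float32)),P[:,:2].mean(0))
d=np.load("lock.npz");W=d["W"];r=np.load("lock_lock.npy");P=W[r]
print(np.histogram(P[:,2],bins=np.arange(-5,55,2.5)))
Q=P[(P[:,2]>24)&(P[:,2]<36)];print("case",rect(Q));Q=P[P[:,2]>42];print("bar",len(Q),rect(Q) if len(Q)>4 else '',Q.mean(0))
S=P[(P[:,2]>8)&(P[:,2]<21)];print("shackle-ish",S.mean(0)); 
c,_,_=rect(P[P[:,2]>24])[:3],0,0
# close looks
manip.move_pose([500,-292,190],down(np.pi/2)); p,st=wrist(); W=world(p,st)
np.savez("lock2.npz",img=p["image"],W=W)
D=finder.silhouettes("lock",p); P=W[D[0]["region"]&(p["z_map"]>0)]
print(D[0]["score"],"case2",rect(P[(P[:,2]>24)&(P[:,2]<36)]),P[P[:,2]>24].mean(0)); Q=P[P[:,2]>44]; print("bar2",len(Q),rect(Q))
o1=ortho(p,st,(565,-295),28,60,4.2); cv2.imwrite("pics/lo28.png",o1); o2=ortho(p,st,(565,-295),48.5,60,4.2)
for i,o in enumerate((o1,o2)): cv2.imwrite(f"pics/lo{i}.png",o)
cv2.imwrite("pics/lockortho.png",cv2.resize(np.hstack([o1,o2]),(800,400)))
print(p["K"],st["clock"])
E
```

```text
z hist (array([   0,   11,   39,   19,  345, 4034,  176,   30,   68,  243,  178,
          3,    0]), array([-5. , -2.5,  0. ,  2.5,  5. ,  7.5, 10. , 12.5, 15. , 17.5, 20. ,
       22.5, 25. , 27.5]))
nest plate (466.7, 200.1, 89.9, 169.0, 76.8) top (457.6, 202.1, 67.7, 150.3, 76.9)
pocket (452.3, 203.5, 48.0, 139.2, 76.8) [493.95938385 193.36850504   8.80107669] 1267
scan ((470.6542053222656, 315.70465087890625), 132.6171875) [523.88486729 376.17977816]
(array([  0,  11,  48,  15,  27,  35,  34,  63, 193, 586,  50,  45, 227,
       867, 210, 516,  26,  32,  28,  37,  37, 420,  29]), array([-5. , -2.5,  0. ,  2.5,  5. ,  7.5, 10. , 12.5, 15. , 17.5, 20. ,
       22.5, 25. , 27.5, 30. , 32.5, 35. , 37.5, 40. , 42.5, 45. , 47.5,
       50. , 52.5]))
case (556.7, -303.7, 51.9, 48.1, 25.2)
bar 538 (514.2, -295.4, 28.6, 116.5, 77.6) [ 553.92647837 -303.75181425   53.54574497]
shackle-ish [ 591.06679118 -285.20954936   17.45866146]
0.6 case2 (556.3, -303.7, 51.7, 47.8, 24.7) [ 551.32200568 -303.14428849   34.5377899 ]
bar2 657 (556.1, -303.0, 12.1, 35.4, 34.2)
[[298.4510167    0.         313.58927506]
 [  0.         298.4510167  197.10396366]
 [  0.           0.           1.        ]] 5.5333
```

View pics/lockortho.png

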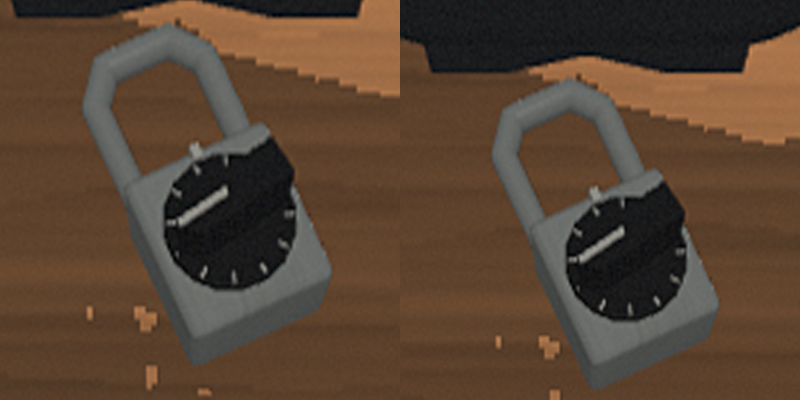

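```bash
python3 - <<'E'
from h import *
d=np.load("nest.npz");W=d["W"];r=np.load("nest_nest.npy")
ok=r&(np.hypot(W[...,0]-493,W[...,1]-193)<75)&(W[...,2]>4)
P=W[ok]; R=rect(P); print("plate",R,rect(P[P[:,2]>16]))
dk=ok&(d["img"].max(-1)<60); print("pocket",rect(W[dk]),W[dk].mean(0),dk.sum())
r=np.load("nest_scanner.npy");P=W[r];P=P[(P[:,2]>14)&(np.hypot(P[:,0]-524,P[:,1]-376)<60)];print("scan",cv2.minEnclosingCircle(P[:,:2].astype(np.float32)))
for yaw in (-13.2,):
    a=np.radians(yaw); L=(W[ok][:,:2]-np.array(R[:2]))@np.array([[np.cos(a),-np.sin(a)],[np.sin(a),np.cos(a)]])
    m=W[ok][:,2]
    print("ext",L.min(0),L.max(0))
    G=np.full((16,16),np.nan)
    for i in range(16):
        for j in range(16):
            s=(np.abs(L[:,0]-(i*8-60))<4)&(np.abs(L[:,1]-(j*8-60))<4)
            if s.any(): G[i,j]=np.median(m[s])
    print(np.nan_to_num(G,nan=-1).round().astype(int))
c=d["img"][140:260,245:350]; cv2.imwrite("pics/nestcrop.png",cv2.resize(c,None,fx=5,fy=5,interpolation=cv2.INTER_CUBIC))
E
```

```text
plate (495.4, 193.4, 89.9, 110.1, 76.7) (495.7, 193.3, 67.7, 72.2, 76.7)
pocket (495.1, 193.4, 48.1, 51.4, 76.5) [494.49594456 193.46484691   8.79407152] 1263
scan ((530.2120361328125, 376.6636962890625), 48.30139923095703)
ext [-55.0417765  -44.96441014] [55.04777539 44.93682173]
[[-1 -1 -1 -1 -1 -1 -1 -1 -1 -1 -1 -1 -1 -1 -1 -1]
 [-1 -1  8  8  8  9  9  8  8  8  8  9  8  8 -1 -1]
 [-1 -1  9  9  8  8  9  9  8  8  8  9  9  9 -1 -1]
 [-1 -1  8  9  9  9  9  9  9  9  9  9  9  8 -1 -1]
 [-1 -1  9  9  9  9 18 19 19 19 10  9  8  8 -1 -1]
 [-1 -1  8  9 19  9  9  9  9  9  9 20  9  9 -1 -1]
 [-1 -1  8  9  9  9  9  9  9  9  9  9  8  8 -1 -1]
 [-1 -1  8  8  9  8  9  9  9  9  9  9  9  8 -1 -1]
 [-1 -1  9  9  8  9  9  9  9  9  9  8  9  8 -1 -1]
 [-1 -1  8  8  9  9  9  9  9  9  9  9  9  8 -1 -1]
 [-1 -1  8  9 17  9  9  9  9  9  9 17  9  8 -1 -1]
 [-1 -1  8  8  9  9  9 15 16  9  9 10  9  8 -1 -1]
 [-1 -1  8  9  9  9  9 20 20  9  9  8  9  8 -1 -1]
 [-1 -1  9  8  9  9  8  9  9  9  9  9  9  9 -1 -1]
 [-1 -1  8  8  8  9  9  9  8  8  9  8  9  9 -1 -1]
 [-1 -1 -1 -1 -1 -1 -1 -1 -1 -1 -1 -1 -1 -1 -1 -1]]
```

View pics/nestcrop.png

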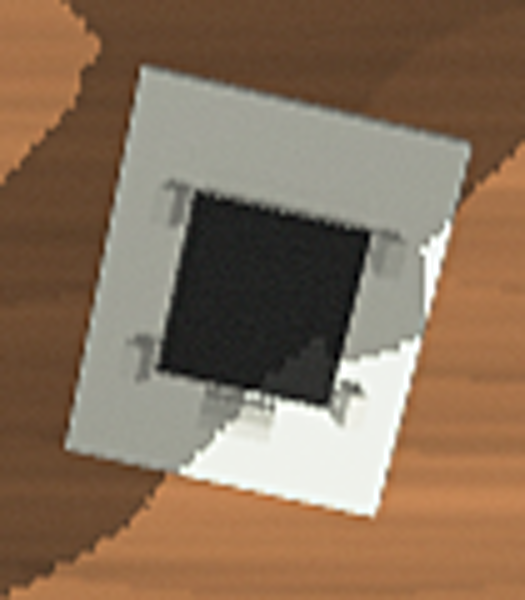

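```bash
python3 - <<'E'
from h import *
yaw=np.radians(24.9); c=np.array([556.5,-303.7])
back=-np.array([np.cos(yaw),np.sin(yaw)])
manip.move_pose([*(c+back*50),190],down(yaw+np.pi/2))
def fing(p,st):
    W=world(p,st); T=(W-st["ee_pos"])@Rot.from_quat(st["ee_rot"]).as_matrix()
    m=(p["z_map"]>0)&(T[...,2]<100)&(T[...,2]>20)&(np.abs(T[...,0])<16); print("fing",st["width"],np.percentile(T[m][:,2],[50,90,99,100]).round(1))
p,st=wrist(); fing(p,st); W=world(p,st)
D=finder.silhouettes("lock",p); P=W[D[0]["region"]&(p["z_map"]>0)]
print(D[0]["score"],"case",rect(P[(P[:,2]>24)&(P[:,2]<36)])); Q=P[(P[:,2]>44)&(P[:,2]<52)]; print("bar",len(Q),rect(Q))
manip.move_gripper(62,40); p,st=wrist(); fing(p,st)
print(st["clock"],st["qpos"].round(2),st["ft_force"])
E
```

```text
fing 85.88337612307488 [36.5 52.  57.9 59.9]
0.97 case (556.3, -303.9, 51.4, 48.1, 24.7)
bar 686 (556.2, -302.9, 12.8, 36.1, 34.2)
fing 61.64644745737953 [38.9 57.6 65.  67.5]
6.6333 [-0.31  0.42  0.05  0.   -1.2  -0.83] [ 0.15687991  0.37320826 -0.30817551]
```

```bash
python3 - <<'E'
from h import *
yaw=np.radians(24.75); c=np.array([556.3,-303.8]); q=down(yaw+np.pi/2)
manip.move_pose([*c,130],q); manip.move_straight([*c,75],vel=80)
print(sensors.get_state()["ft_force"])
manip.move_gripper(40,60); s=sensors.get_state(); print(s["width"],s["gripper_force"],s["ft_force"],s["ee_pos"])
manip.move_straight([*c,190],vel=150)
# nest look, grasp yaw
ny=np.radians(-13.3); n=np.array([495.4,193.4]); b=-np.array([np.cos(ny),np.sin(ny)])
manip.move_pose([*(n+b*60),230],down(ny+np.pi/2)); manip.wait(0.2)
p,st=wrist(); W=world(p,st); np.savez("nest2.npz",img=p["image"],W=W); cv2.imwrite("pics/nest2.png",p["image"])
D=finder.silhouettes("nest",p)
for d in D[:2]: print(d["score"],d["box"])
ok=D[0]["region"]&(np.hypot(W[...,0]-495,W[...,1]-193)<75)&(W[...,2]>4)&(W[...,2]<30)
print("plate",rect(W[ok]),rect(W[ok&(p["image"].max(-1)<60)]),"floorz",np.median(W[ok][:,2]))
T=(W-st["ee_pos"])@Rot.from_quat(st["ee_rot"]).as_matrix()
m=(p["z_map"]>0)&(np.abs(T[...,0])<30)&(np.abs(T[...,1])<23)&(T[...,2]<65); 
for lo,hi in((20,35),(35,45),(45,52),(52,60)):
    k=m&(T[...,2]>lo)&(T[...,2]<hi)
    if k.sum()>10: print(lo,hi,k.sum(),np.median(T[k],0).round(1),rect(T[k]))
print(st["width"],st["clock"],st["qpos"].round(2),st["ft_force"])
E
```

```text
[ 0.39412137 -0.43589367  0.8056272 ]
46.76379888858745 64.68680262565613 [-0.67533676  0.60025999  4.47201462] [ 556.8737635  -303.92531714   76.09611145]
0.9 [268.2, 184.7, 359.7, 202.8]
plate (447.1, 204.2, 89.5, 11.8, 76.8) (0.0, 0.0, 0.0, 0.0, 0.0) floorz 8.33604034705904
20 35 3405 [ 2.8 -0.1 27.4] (0.1, -2.0, 22.1, 42.1, 0.0)
35 45 3418 [ 8.4 -1.  42.9] (1.3, -3.4, 41.7, 43.4, 29.4)
45 52 4522 [17.9  0.2 47.9] (0.1, -0.0, 52.6, 46.0, 0.0)
52 60 550 [26.   0.2 56. ] (25.8, 0.1, 45.7, 1.5, 89.4)
46.839147187835394 11.225 [ 0.77  0.16 -0.2   0.   -1.21 -2.57] [ 0.30218556 -0.21975707 -3.34163891]
```

View pics/nest2.png

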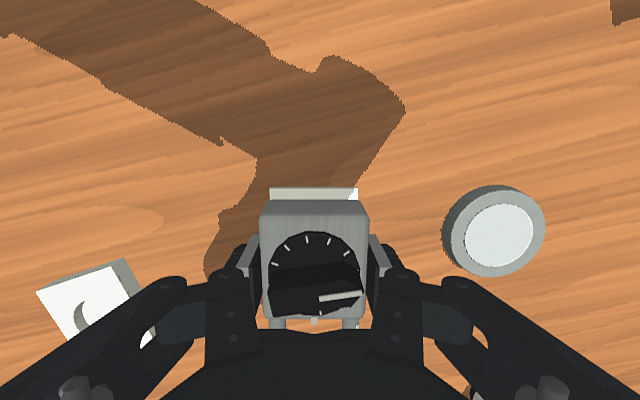

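```bash
python3 - <<'E'
from h import *
ny=np.radians(-13.25); n=np.array([495.4,193.4]); f=np.array([np.cos(ny),np.sin(ny)]); q=down(ny+np.pi/2)
manip.move_pose([*(n+f*75),230],q); manip.wait(0.2)
p,st=wrist(); W=world(p,st); cv2.imwrite("pics/nest3.png",p["image"])
D=finder.silhouettes("nest",p)
ok=D[0]["region"]&(np.hypot(W[...,0]-495,W[...,1]-193)<75)&(W[...,2]>4)&(W[...,2]<30)
R=rect(W[ok]); print(D[0]["score"],"plate",R,rect(W[ok&(p["image"].max(-1)<60)]))
if 108<max(R[2:4])<112 and 88<min(R[2:4])<92 and np.hypot(R[0]-n[0],R[1]-n[1])<2.5:
    n=np.array(R[:2]); 
    a=R[4] if R[4]<45 else R[4]-90; print(a)
    print("using",n)
    n=n-0.1*f
    manip.move_pose([*n,118],q); manip.wait(0.15); f0=sensors.get_state()["ft_force"]; print(f0)
    for z in (106,100,96,93,90,88,86,85,84):
        manip.move_straight([*n,z],vel=50); s=sensors.get_state(); d=s["ft_force"]-f0
        print(z,s["ee_pos"].round(1),d.round(1),round(s["clock"],2))
        if np.abs(d).max()>12: print("STOP");break
E
```

```text
0.96 plate (495.1, 193.2, 90.3, 110.0, 76.9) (495.2, 193.4, 48.5, 51.2, 76.8)
-13.099999999999994
using [495.1 193.2]
[-0.10365375 -0.21194449 -2.90989462]
106 [494.9 193.  105.5] [ 0.2  0.1 -1.2] 13.37
100 [494.8 193.1  99.6] [-0.4 -0.8 -0.3] 13.63
96 [494.8 193.1  95.7] [-0.2  0.1 -0.4] 13.88
93 [494.9 193.1  92.8] [ 1.4  0.3 -0.3] 14.13
90 [494.9 193.1  89.8] [ 0.6 -0.1 -1.1] 14.38
88 [494.9 193.2  87.9] [ 0.3  0.4 -0. ] 14.63
86 [494.9 193.2  85.9] [ 0.8  0.6 -0.2] 14.88
85 [495.  193.2  84.9] [ 0.7  0.5 -0.8] 15.13
84 [495.2 193.3  84.1] [ 0.7  0.4 -0.7] 15.38
```

```bash
python3 - <<'E'
from h import *
s=sensors.get_state(); n=np.array([495.0,193.2]); f0=np.array([0,0,-3.])
for z in (83.3,82.6,82):
    manip.move_straight([*n,z],vel=40); s=sensors.get_state(); print(z,s["ee_pos"].round(2),(s["ft_force"]-f0).round(1))
    if s["ft_force"][2]+3>5: break
manip.move_gripper(64,60); s=sensors.get_state(); print(s["ee_pos"],s["ft_force"].round(1),s["width"])
ny=np.radians(-13.15); f=np.array([np.cos(ny),np.sin(ny)])
manip.move_straight([*n,150],vel=200); manip.move_pose([*(n-f*55),200],down(ny+np.pi/2)); manip.wait(.15)
p,st=wrist(); W=world(p,st); cv2.imwrite("pics/seat.png",p["image"]); cv2.imwrite("pics/seatc.png",cv2.resize(p["image"][130:350,200:440],None,fx=2.5,fy=2.5,interpolation=cv2.INTER_CUBIC))
D=finder.silhouettes("lock",p); P=W[D[0]["region"]&(p["z_map"]>0)]
for lo,hi in((31,38.5),(52,62)):
    Q=P[(P[:,2]>lo)&(P[:,2]<hi)]; print(D[0]["score"],lo,len(Q),rect(Q),np.median(Q[:,2]))
Q=P[(P[:,2]>33)&(P[:,2]<38)]; print("ztop case",np.percentile(Q[:,2],[10,50,90])); print(np.histogram(P[:,2],bins=np.arange(20,62,2))); print(st["clock"],st["qpos"].round(2))
E
```

```text
83.3 [495.13 193.35  84.06] [-3.4 -0.2  8.6]
[495.18453131 193.26483977  83.27134447] [-0.1 -1.  -0.1] 63.79291880052139
0.58 31 1381 (494.5, 194.0, 47.8, 51.6, 77.6) 36.28168900327054
0.58 52 684 (495.0, 194.8, 35.7, 12.8, 86.8) 56.85651151709054
ztop case [34.95075513 36.30745745 37.20599274]
(array([ 64, 111, 309, 570,  62,  49,  75, 418, 846,  91, 613,  84,  52,
        50,  48,  47,  58,  74, 517,  35]), array([20, 22, 24, 26, 28, 30, 32, 34, 36, 38, 40, 42, 44, 46, 48, 50, 52,
       54, 56, 58, 60]))
16.975 [ 0.76  0.19 -0.25 -0.   -1.13 -2.56]
```

View pics/seatc.png

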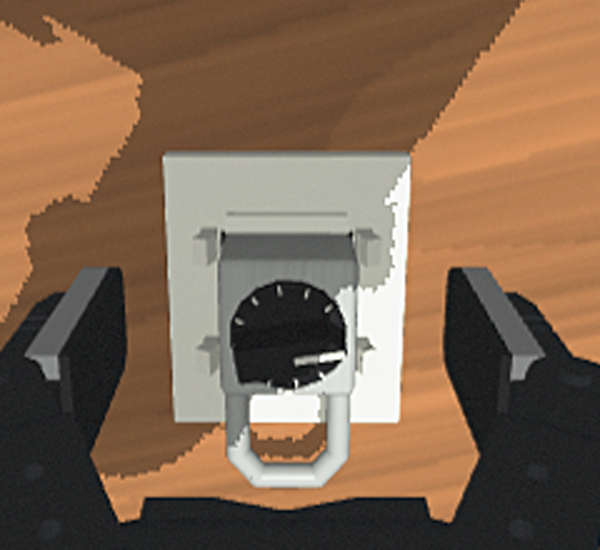

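```bash
python3 - <<'E'
from h import *
c=[494.9,193.6]; r=np.radians
q0=down(r(176.8)); print(manip.ik([*c,150],q0), manip.ik([*c,115.5],down(r(76.5))))
manip.move_pose([*c,150],q0); manip.move_gripper(36,40); manip.wait(.1); f0=sensors.get_state()["ft_force"]
manip.move_straight([*c,115.5],vel=80); s=sensors.get_state(); print((s["ft_force"]-f0).round(1),s["ee_pos"])
if (s["ft_force"]-f0)[2]<6:
    manip.move_gripper(5,40); s=sensors.get_state(); print("grip",s["width"],s["gripper_force"],(s["ft_force"]-f0).round(1))
    for y in (166.8,136.8,106.8,76.3):
        manip.move_pose([*c,115.5],down(r(y))); manip.wait(.1); s=sensors.get_state()
        print(y,(s["ft_force"]-f0).round(1),s["moment"].round(2),s["width"],s["qpos"][5].round(2),round(s["clock"],2))
E
```

```text
[ 0.66768237  0.31846276 -0.21327412  0.         -1.03905945 -0.7235329 ] [ 0.66768237  0.35544609 -0.25988008  0.         -0.95547016 -2.47409814]
[ 1.   0.2 -0.8] [495.08362036 193.63787185 115.63231795]
grip 11.104555771572118 43.770180344581604 [-0.3 -0.1  1.5]
166.8 [ 1.4 -0.2  2.3] [ 0.01 -0.14  0.03] 10.615848575084815 -0.89 20.48
136.8 [ 1.5 -1.3  5.2] [-0.2  -0.12  0.03] 10.655175724522174 -1.42 21.14
106.8 [ 1.  -1.4  5.1] [-0.25  0.07 -0.06] 10.811445144585273 -1.94 21.81
76.3 [ 1.1 -0.7  5.3] [-0.26 -0.11 -0.05] 10.861755739040335 -2.47 22.48
```

```bash
python3 - <<'E'
from h import *
c=[494.9,193.6]; r=np.radians
manip.move_gripper(34,40); manip.move_straight([*c,150],vel=200)
ny=r(-13.15); f=np.array([np.cos(ny),np.sin(ny)]); manip.move_gripper(60)
manip.move_pose([*(np.array(c)-f*55),200],down(ny+np.pi/2)); manip.wait(.15)
p,st=wrist(); W=world(p,st); cv2.imwrite("pics/dial2.png",cv2.resize(p["image"][130:350,200:440],None,fx=2.5,fy=2.5,interpolation=cv2.INTER_CUBIC))
D=finder.silhouettes("lock",p); P=W[D[0]["region"]&(p["z_map"]>0)]
for lo,hi in((34,38.5),(52,62)):
    Q=P[(P[:,2]>lo)&(P[:,2]<hi)]; print(D[0]["score"],lo,len(Q),rect(Q),np.median(Q[:,2]))
L=P[:,:2]-[494.9,193.4]; x=L@f; y=L@np.array([-f[1],f[0]]); k=(x>32)&(P[:,2]>16)&(P[:,2]<30); print("shackle x max",np.percentile(x[k],[95,99,100]),"y",y[k].min(),y[k].max(),P[k][:,2].max())
d=P[P[:,2]<0]; print(st["clock"])
b=W[(np.abs((W[...,:2]-[494.9,193.4])@np.array([-f[1],f[0]]))<8)]; bx=(b[:,:2]-[494.9,193.4])@f; k=(b[:,2]>14)&(b[:,2]<22)&(bx>27)&(bx<55); print("block x",np.percentile(bx[k],[1,50,99]) if k.any() else None)
E
```

```text
0.86 34 1332 (495.5, 194.1, 47.4, 52.1, 75.5) 36.267118293796045
0.86 52 612 (495.9, 194.0, 11.9, 35.7, 76.5) 56.949238429684996
shackle x max [69.19046869 70.93895183 71.65789011] y -23.180018345058752 23.25162592426669 28.800285250759714
24.0833
block x None
```

View pics/dial2.png

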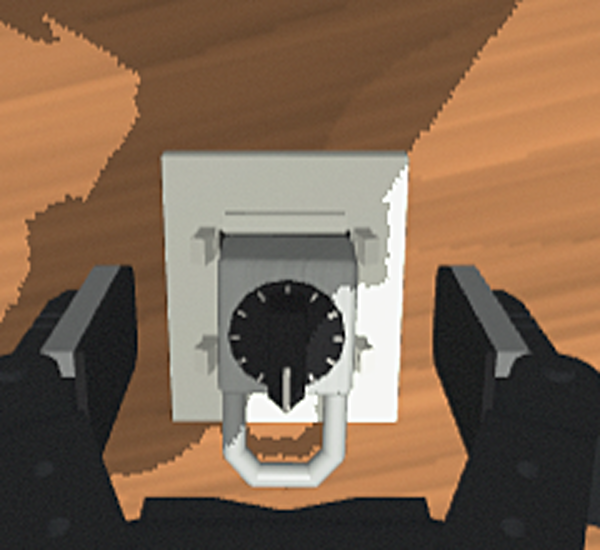

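```bash
python3 - <<'E'
from h import *
ny=np.radians(-13.8); f=np.array([np.cos(ny),np.sin(ny)]); c=np.array([495.1,193.5]); q=down(ny+np.pi)
b=c+68*f
manip.move_pose([*b,135],q); manip.move_gripper(23,30); manip.wait(.1); f0=sensors.get_state()["ft_force"]
go=True
for z in (105,95,88.5):
    manip.move_straight([*b,z],vel=70); s=sensors.get_state(); d=s["ft_force"]-f0; print(z,d.round(1),s["ee_pos"].round(1))
    if np.abs(d).max()>8: go=False; print("STOP"); break
if go:
    manip.move_gripper(3,30); manip.wait(.1); s=sensors.get_state(); print("grip",s["width"],s["gripper_force"],(s["ft_force"]-f0).round(1)); f1=s["ft_force"]
    for e in (3,6,9,12,15,17,18,19,20,21):
        t=b+e*f; manip.move_straight([*t,88.5],vel=60); s=sensors.get_state(); d=(s["ft_force"]-f1); print(e,d.round(1),round(float(d[:2]@f),1),round(float((s["ee_pos"][:2]-b)@f),2),round(s["width"],2))
        if d[:2]@f<-12: print("stop reached");break
    print(s["clock"])
E
```

```text
105 [ 0.6 -0.3  0.4] [561.1 177.2 104.7]
95 [-0.4  0.3  1. ] [560.8 177.1  94.5]
88.5 [-0.3 -0.3 -0. ] [560.9 177.2  88. ]
grip 7.536804281416913 30.000717770308256 [ 0.3 -1.2 -0.3]
3 [-1.4  1.   2. ] -1.6 3.13 7.92
6 [-1.5  2.2  2. ] -2.0 6.26 8.18
9 [0.2 0.5 1.6] 0.1 9.34 7.92
12 [-1.1 -0.1  2. ] -1.0 12.29 7.84
15 [-0.5  0.2  1. ] -0.5 15.28 7.58
17 [-1.1 -0.8  0.8] -0.8 17.13 7.86
18 [-1.1  0.7  1.7] -1.2 17.92 7.73
19 [-1.8  1.2  2.2] -2.0 18.86 8.0
20 [-4.8  3.   2. ] -5.3 19.16 7.66
21 [-7.1  4.1  1.8] -7.9 19.4 7.7
30.2667
```

```bash
python3 - <<'E'
from h import *
ny=np.radians(-13.8); f=np.array([np.cos(ny),np.sin(ny)]); c=np.array([495.1,193.5])
s=sensors.get_state(); manip.move_gripper(24,30); e=s["ee_pos"]; manip.move_straight([e[0],e[1],140],vel=150)
manip.move_gripper(64,60)
manip.move_pose([*(c-f*55),200],down(ny+np.pi/2)); manip.wait(.15)
p,st=wrist(); W=world(p,st); cv2.imwrite("pics/open.png",p["image"])
D=finder.silhouettes("lock",p); P=W[D[0]["region"]&(p["z_map"]>0)]
for lo,hi in((34,38.5),(52,62)):
    Q=P[(P[:,2]>lo)&(P[:,2]<hi)]; print(D[0]["score"],lo,len(Q),rect(Q),np.median(Q[:,2]))
for d in finder.silhouettes("shackle",p)[:1]:
    Q=W[d["region"]&(p["z_map"]>0)]; Q=Q[(Q[:,2]>18)&(Q[:,2]<30)]; print("sh",d["score"],np.percentile((Q[:,:2]-c)@f,[2,50,98,100]).round(1))
for d in finder.silhouettes("scanner",p)[:1]:
    Q=W[d["region"]&(p["z_map"]>0)]; Q=Q[(Q[:,2]>16)&(Q[:,2]<22)]; print("scanner",d["score"],d["box"],cv2.minEnclosingCircle(Q[:,:2].astype(np.float32)),len(Q))
print(st["clock"])
E
```

```text
0.78 34 1319 (496.1, 194.0, 47.6, 51.5, 76.0) 36.27978603180787
0.78 52 597 (497.1, 193.8, 11.4, 36.3, 76.5) 56.99980943756245
sh 0.97 [33.8 56.2 80.4 83.9]
scanner 0.8 [455.2, 186.5, 568.8, 289.4] ((530.0723876953125, 376.9842834472656), 48.62773895263672) 7962
33.2417
```

View pics/open.png

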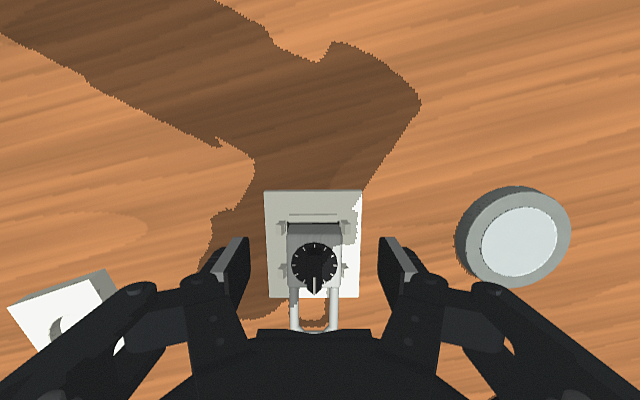

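```bash
python3 - <<'E'
from h import *
ny=np.radians(-13.9); f=np.array([np.cos(ny),np.sin(ny)]); c=np.array([496.1,193.6]); q=down(ny+np.pi/2)
manip.move_pose([*c,140],q); manip.wait(.1); f0=sensors.get_state()["ft_force"]
manip.move_straight([*c,84],vel=80); print((sensors.get_state()["ft_force"]-f0).round(1))
manip.move_gripper(40,60); s=sensors.get_state(); print(s["width"],s["gripper_force"],(s["ft_force"]-f0).round(1),s["ee_pos"])
g=s["ee_pos"]; manip.move_straight([g[0],g[1],120],vel=60); manip.move_straight([g[0],g[1],240],vel=150)
print((sensors.get_state()["ft_force"]-f0).round(1))
t=np.array([530.1,377.0]); h=g[2]-8+147
manip.move_pose([*t,h+15],q); manip.move_straight([*t,h],vel=60); manip.wait(.5)
p,st=wrist(); W=world(p,st); cv2.imwrite("pics/held.png",p["image"])
sc=snapshot("scene"); x0,y0=440,185; cv2.imwrite("pics/scene2.png",cv2.resize(sc["image"][150:260,400:540],None,fx=5,fy=5,interpolation=cv2.INTER_CUBIC))
T=(W-st["ee_pos"])@Rot.from_quat(st["ee_rot"]).as_matrix()
k=(p["z_map"]>0)&(np.abs(T[...,0])<32)&(np.abs(T[...,1])<24)&(T[...,2]>45)&(T[...,2]<52); print("case in tool",rect(T[k]))
D=finder.silhouettes("scanner",p)
for d in D[:1]:
    Q=W[d["region"]&(p["z_map"]>0)]; Q=Q[(Q[:,2]>16)&(Q[:,2]<22)]; print("scanner",d["score"],len(Q))
    if len(Q)>20: print(cv2.minEnclosingCircle(Q[:,:2].astype(np.float32)))
print(st["ee_pos"],st["ee_rot"],q,st["width"],st["clock"],(st["ft_force"]-f0).round(1))
tp=snapshot("top"); cv2.imwrite("pics/top2.png",tp["image"])
im=np.hstack([cv2.resize(p["image"][150:400,180:460],(400,357)),cv2.resize(cv2.imread("pics/scene2.png"),(400,357))]); cv2.imwrite("pics/final.png",im)
E
```

```text
[-1.2 -0.1 -0.3]
46.93458551810563 64.04021501541138 [-2.6 -0.8  5.6] [496.4613465  193.75257463  84.93418802]
[-0.7 -0.6 -4.4]
case in tool (0.1, 0.0, 47.9, 52.5, 90.0)
scanner 0.95 5209
((530.167236328125, 377.1595764160156), 47.9513053894043)
[530.1052056  377.03851313 224.00325351] [1.20977966e-01 9.92655190e-01 5.80613592e-05 4.93591641e-05] [0.12100314 0.99265212 0.         0.        ] 47.05371568035986 38.475 [-1.4  0.4 -4.4]
```

View pics/final.png

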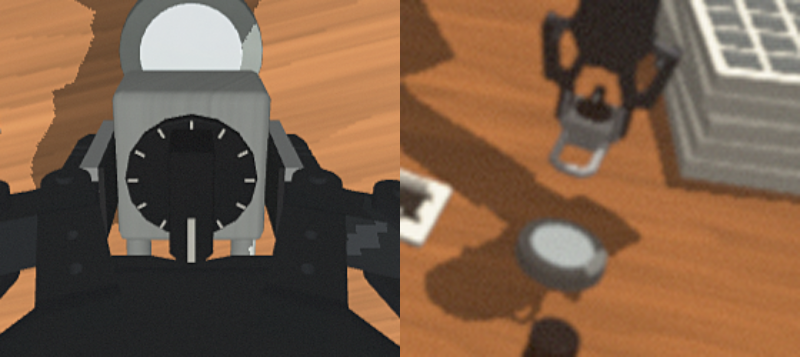

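```bash
python3 - <<'E'
from h import *
sc=snapshot("scene"); W=world(sc); s=sensors.get_state(); e=s["ee_pos"]; ny=np.radians(-13.9); f=np.array([np.cos(ny),np.sin(ny)])
L=W[...,:2]-e[:2]; x=L@f; y=L@np.array([-f[1],f[0]])
k=(np.abs(y)<25)&(x>20)&(x<110)&(np.abs(W[...,2]-161)<14); print(k.sum(),np.percentile(x[k],[50,90,97,100]).round(1),np.median(W[k][:,2]))
ext=np.percentile(x[k],97)
if 80<ext<98: print(workorder.job_done(), sensors.get_state()["clock"])
E
```

```text
215 [30.1 86.8 89.4 91. ] 164.9003852454166
the job is handed in; nothing more can be done
the job is handed in; nothing more can be done
```

The job is handed in at about 38.5 s of the 72 s. The lock was seated in the square nest, its dial turned clockwise until the nose was at the rib, and its shackle pulled to the stop. The arm now holds it open, level and dial up, centred over the scanner with the underside of the case about 147 mm above the table.

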